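# Take the inside depth of a suction jar and lock the gauge

### The job

Take the inside depth of the blue-rimmed jar that stands under the depth gauge: bring the blue-knobbed probe down until its foot rests on the jar's floor, then swing the red lock lever fully over to lock the slide at that height. Leave the jar standing where it is and the probe down.

Things in the scene. Friction and masses are not known exactly. Their poses are not given: they have to be found in the camera images.
- probe_knob (a point): Centre of the blue knob (28 mm diameter, 30 mm high, upright) atop the gauge's probe: a rod whose black foot (18 mm diameter) has its underside 197 mm straight below. It slides only vertically, through a level beam; friction holds it at any height, about 1.5 N moves it down. Starts 35 to 105 mm above the jar's floor. With the foot on the floor, the knob's underside is over 30 mm above the beam.
- jar: Clear round jar with a blue rim, open on top, loose, 0.25 to 0.5 kg, under the probe on the gauge's white base plate: 84 mm diameter, 60 mm high, wall 3 mm. Origin at the centre of its underside; its inner floor is 6 mm above that. (A like jar with a grey rim elsewhere is not part of the job.)
- lock_tip (a point): Centre of the red ball (26 mm) ending the lock lever on the gauge's beam, 128 mm from the probe's axis; it swings 50 mm above a level hinge along the beam (point's own y axis, from probe to lever); grey housing 30 mm or more below. Locking swings the ball 48 mm square to the beam, along y turned -90 degrees about vertical: away from the robot, give or take 26 degrees. Under 2 N moves it.
- lock (a joint): Angle of the red lock lever in rad: 0 is leaning fully back (open), 1.0 leaning fully over (locked), upright at 0.5. It starts between 0 and 0.15 and stays where it is left.

How it is judged:
By the outcome, as a careful person would: the job done as asked, in the order asked, and still so for the second after the job is handed in, with the robot touching nothing.
It also fails if it takes over 38 s, if anything falls off the work surface, if the arm or the gripper's body presses on something with over 40 N, if the wrist force passes 120 N, or if a joint passes its speed limit or range.

### The arm

A 6-joint arm with a two-finger parallel gripper is mounted at the origin on the work surface. World frame = base frame: x ahead of the robot, y to its left, z up, the work surface at z = 0. Lengths are in mm, angles in rad, forces in N, time in s.
With the tool pointing down it reaches from about 275 to 1000 mm from the base axis. Payload 8.4 kg.
Tool frame: the origin (TCP) lies midway between the tips of the shut fingers; the grasp point (between the pads) lies 19 mm behind it (r.grip_point_offset is the distance from the TCP to the grasp point, in mm); z points along the fingers, y is the line along which they close (so a half turn about z gives the same grasp; the last joint's range is limited). The gripper opens to 85 mm and grips with 20 to 120 N. Pads are 22 mm wide; open, the fingers measure 114 mm over their backs; the gripper's body (76 mm by 85 mm) begins 54 mm behind the grasp point. The pads swing forward as they close: fully open they stand 13 mm farther back than shut.
Start: joints at [1.137, 0.353, 1.633, -0, 1.155, -0.002], TCP at [261.565, 567.637, 231.281] pointing down, gripper open.
Joint ranges: [-2.63, 2.63], [-0.92, 2.1], [0.06, 2.66], [-1.3, 4.44], [0, 2.69], [-3.02, 3.02]. Speed limits (rad/s): [2.22, 2.22, 2.79, 3.14, 3.14, 3.14].

### API

Orientations are given as [roll, pitch, yaw] about the fixed x, y, z axes, in that order (R = Rz(yaw) Ry(pitch) Rx(roll)).
In Python, from rig import r gives the robot as it stands. The module is installed in compiled form; this text tells all that it offers.
- The arm moves only by the shell command python3 -m creep 'ROWS' [FORCE]. ROWS is text: rows parted by semicolons, each of 7 numbers parted by spaces: the turn, a rotation vector about the tool's x, y, z in degrees, then the shift along the tool's x, y, z in m, then the closure in counts, from 0 (fully open) to 255 (shut). A call has 1 to 8 rows; each row is the pose to reach, as a shift and turn from the pose commanded when the call began, along the tool's axes at that moment; what a row does not reach only later rows make up. A row lasts 1/8 s, in which the tool goes at most 62.5 mm and 10.7 degrees, less where a joint would pass 70% of its speed; a pose out of reach is approached as far as the arm can. A call with a gripper value outside its range is refused whole. The fingers move at their own pace and stop on an object; FORCE is the grip in N (left out, the last holds). Time passes only in rows, so rows that repeat a pose let the fingers close. It gives the time, the measured TCP pose, the force, the opening and the grip force at its end, in the units of the state.
- r.sense(): the state, without advancing time (a new reading comes with each control period).
- r.grab_frame(name): name is "side" or "top"; returns a dict with "img" (420x560x3 uint8, red, green, blue), "range_z" (420x560 float32, mm along the optical axis (not along the pixel's ray), 0 where there is no reading), "K" (3x3 intrinsics, pixels), "world_from_camera" (4x4, takes a point from camera to world coordinates). Camera axes: x right, y up, looking along -z (the intrinsics and any distortion apply to the point x, -y, -z); pixel columns grow to the right and rows downward; lengths in mm; the calibration is good to about 2 mm. A picture is of the moment at which its call begins.
- r.sign_off(): hands the job in; it is judged then, once.
The state is a dict: "clock": time; "qpos": joint angles; "qvel": joint speeds; "joint_efforts": joint torques, N m; "eef_pos": TCP position; "tcp_rot": TCP orientation; "contact_force": force on the tool from outside, world axes, zero at the start; "wrist_torque": the same for the moment, N m; "opening": opening from 0.0 (shut) to 1.0 (fully open); "grasp_force": force on a finger pad.
Only numpy, scipy, OpenCV 4.12 (cv2) and the standard library are available. Lean on these libraries where they do the work, as an engineer would, in place of code of your own. Each camera call takes 0.05 s, during which the arm holds its last target. There are 200 camera calls.

## Working session

There is one attempt and no reset: what is moved stays moved. The work goes in short steps, Python scripts to look and compute and a shell command to move; the robot and the scene stay as the last step left them, time stands still between calls to the robot, and variables do not carry over. Pictures are saved under pics/ and viewed, at most 10 in all, crops included, and the job is handed in when it is done.

```bash
mkdir -p pics
cat > h.py <<'E'
import numpy as np, cv2
from rig import r
def ray(f,u,v):
    K=f["K"];T=f["world_from_camera"]
    d=np.array([(u-K[0,2])/K[0,0],-(v-K[1,2])/K[1,1],-1.0])
    return T[:3,3],T[:3,:3]@d
def pt(f,u,v,z):
    o,d=ray(f,u,v);return o+d*z
def tri(f1,p1,f2,p2):
    o1,d1=ray(f1,*p1);o2,d2=ray(f2,*p2)
    s=np.linalg.lstsq(np.c_[d1,-d2],o2-o1,rcond=None)[0]
    a=o1+d1*s[0];b=o2+d2*s[1];return (a+b)/2,np.linalg.norm(a-b)
def blobs(f,kind,amin=25):
    h=cv2.cvtColor(f["img"],cv2.COLOR_RGB2HSV);H,S,V=cv2.split(h)
    m=((H>100)&(H<128)) if kind=="blue" else ((H<8)|(H>172))
    m=(m&(S>120)&(V>50)).astype(np.uint8)
    n,l,st,c=cv2.connectedComponentsWithStats(m)
    out=[]
    for i in range(1,n):
        if st[i,4]>=amin:
            z=f["range_z"][(l==i)&(f["range_z"]>0)]
            zz=np.median(z) if len(z) else 0
            out.append((c[i].round(1),st[i].tolist(),round(float(zz)),pt(f,*c[i],zz).round(0)))
    return out
E
python3 - <<'E'
from h import *
s=r.sense();print(s)
F=[r.grab_frame(n) for n in("side","top")]
for f,n in zip(F,("side","top")):
    print(n,f["K"].round(1).tolist(),f["world_from_camera"].round(2).tolist())
    for k in("blue","red"):
        for b in blobs(f,k):print(k,*b)
    cv2.imwrite(f"pics/{n}0.png",f["img"][...,::-1])
E
```

```text
{'clock': 0.0, 'qpos': array([ 1.13662013e+00,  3.53622281e-01,  1.63414478e+00,  1.25292943e-05,
        1.15518771e+00, -2.43565467e-03]), 'qvel': array([-8.87478404e-05, -5.42284597e-04, -2.87771703e-04,  2.98973437e-03,
        1.60783047e-03, -7.74953666e-04]), 'joint_efforts': array([ 1.91808984e-03, -6.05260921e+01, -3.42072022e+01,  1.00653281e-04,
        9.42972751e-03, -3.09054576e-05]), 'eef_pos': array([261.34881498, 567.20911663, 230.57327749]), 'tcp_rot': array([-3.14023057e+00, -1.47733848e-05,  2.70984704e+00]), 'contact_force': array([ 0.41162853, -0.79905697,  0.1881213 ]), 'wrist_torque': array([ 0.03082447,  0.0438773 , -0.05969035]), 'grasp_force': 0.0, 'opening': 0.9986080715321989}
side [[450.9, 0.0, 289.2], [0.0, 450.9, 209.2], [0.0, 0.0, 1.0]] [[0.9, 0.32, -0.31, 358.25], [-0.44, 0.61, -0.65, -492.02], [-0.02, 0.72, 0.69, 758.36], [0.0, 0.0, 0.0, 1.0]]
blue [191.8 116.4] [157, 82, 70, 66, 2454] 1293 [592. 640.  63.]
blue [257.9 133.3] [253, 128, 10, 11, 86] 1128 [697. 396. 117.]
blue [283.8 179.4] [275, 167, 18, 26, 388] 690 [578.  -9. 314.]
blue [290.2 291.9] [263, 256, 48, 56, 498] 877 [578. -18.  36.]
red [248.3 171.8] [242, 166, 14, 13, 141] 821 [566. 120. 241.]
top [[390.7, 0.0, 284.0], [0.0, 390.7, 206.9], [0.0, 0.0, 1.0]] [[0.02, 1.0, -0.06, 535.5], [-1.0, 0.02, 0.03, 47.63], [0.04, 0.06, 1.0, 851.63], [0.0, 0.0, 0.0, 1.0]]
blue [ 84.5 141.3] [77, 135, 16, 14, 174] 729 [695. 398. 118.]
blue [  9.8 190.3] [0, 159, 22, 61, 1213] 797 [607. 580.  39.]
blue [304.8 204.6] [272, 190, 46, 43, 403] 534 [572.   1. 320.]
red [221.1 209.4] [214, 202, 16, 16, 202] 606 [567. 124. 243.]
```

View pics/side0.png

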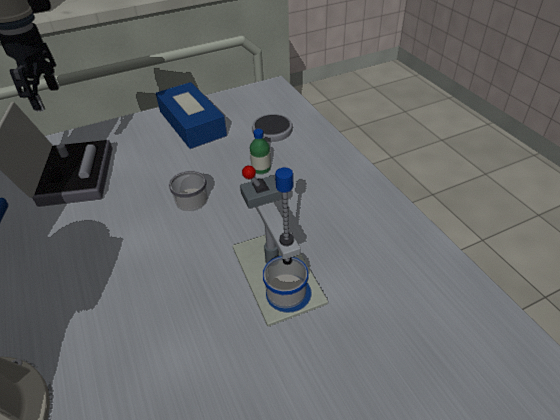

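View pics/top0.png

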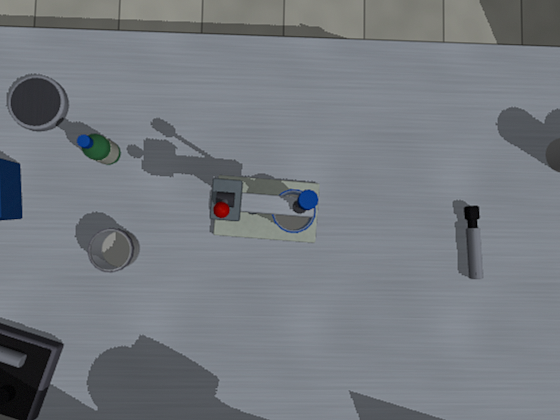

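The side view shows the knob at (284,179), the red ball at (248,172), and the rimmed jar at (287,280) with the foot just above it. The top view shows the knob at (308,200), the ball at (221,209) and the rim ring around (294,210). Next I'll triangulate these.

```bash
cat >> h.py <<'E'
def mask(f,kind):
    H,S,V=cv2.split(cv2.cvtColor(f["img"],cv2.COLOR_RGB2HSV))
    m=((H>100)&(H<128)) if kind=="blue" else ((H<8)|(H>172))
    return (m&(S>120)&(V>50)).astype(np.uint8)
def cloud(f,m):
    v,u=np.nonzero((m>0)&(f["range_z"]>0))
    return np.array([pt(f,a,b,f["range_z"][b,a]) for a,b in zip(u,v)])
def ball():
    a,b=r.grab_frame("side"),r.grab_frame("top")
    c=[max(blobs(f,"red"),key=lambda q:q[1][4])[0] for f in(a,b)]
    return tri(a,c[0],b,c[1])
E
python3 - <<'E'
from h import *
s,t=r.grab_frame("side"),r.grab_frame("top")
print("ball",ball())
ms=mask(s,"blue");mt=mask(t,"blue")
k=np.zeros_like(ms);k[160:200,270:300]=1;ks=ms*k
k=np.zeros_like(ms);k[180:240,260:330]=1;kt=cv2.morphologyEx(mt*k,cv2.MORPH_OPEN,np.ones((7,7)))
cs=[np.argwhere(m).mean(0)[::-1] for m in(ks,kt)]
print(cs,"knob centroid",tri(s,cs[0],t,cs[1]))
for f,m in((s,ks),(t,kt)):
    C=cloud(f,m);print("knob cloud",np.percentile(C,[2,50,98],axis=0).round(0).tolist())
    top=C[C[:,2]>np.percentile(C[:,2],98)-5];print(" top face mean",top.mean(0).round(1),len(top))
# rim: cloud pts of blue near jar
for f,m in((s,ms),(t,mt)):
    C=cloud(f,m);C=C[(abs(C[:,0]-578)<80)&(abs(C[:,1]+9)<80)&(C[:,2]<150)]
    print("rim",len(C),np.percentile(C,[1,50,99],axis=0).round(0).tolist())
    zz=np.histogram(C[:,2],bins=range(-10,130,10));print(zz[0])
    R=C[C[:,2]>55]
    if len(R)>10:
        (x,y),rad=cv2.minEnclosingCircle(R[:,:2].astype(np.float32));print("rim circ",x,y,rad,np.median(R[:,2]))
# beam height & yaw from ring of points in top view
one=np.zeros_like(mt);one[170:245,200:325]=1
C=cloud(t,one);print(np.histogram(C[:,2],bins=range(-10,350,10)))
B=C[(C[:,2]>150)&(C[:,2]<235)];
for lo in range(100,240,10):
    B=C[(C[:,2]>lo)&(C[:,2]<=lo+10)]
    if len(B)>40:print(lo,len(B),B.min(0).round(0),B.max(0).round(0))
for n,f,a in(("s",s,(140,330,220,350)),("t",t,(150,260,180,340))):
    c=f["img"][a[0]:a[1],a[2]:a[3],::-1];cv2.imwrite(f"pics/c_{n}.png",cv2.resize(c,None,fx=4 if n=="t" else 3,fy=4 if n=="t" else 3,interpolation=cv2.INTER_CUBIC))
E
```

```text
ball (array([567.79117553, 124.99770328, 236.58399751]), np.float64(1.0440261094126406))
[array([283.74807198, 179.40359897]), array([307.5       , 199.35616438])] knob centroid (array([580.45481151,  -3.67702315, 309.08287051]), np.float64(0.4210516538296286))
knob cloud [[568.0, -18.0, 294.0], [578.0, -11.0, 318.0], [593.0, 8.0, 324.0]]
 top face mean [580.1  -5.8 322.3] 181
knob cloud [[567.0, -14.0, 313.0], [580.0, -3.0, 321.0], [591.0, 9.0, 323.0]]
 top face mean [579.4  -2.8 321.5] 281
rim 482 [[535.0, -46.0, 10.0], [575.0, -31.0, 16.0], [625.0, 46.0, 73.0]]
[  0   8 238   5   1   3   1  98 128   0   0   0   0]
rim circ 578.6150512695312 1.8818715810775757 45.52956008911133 70.23129894801315
rim 115 [[534.0, -42.0, 10.0], [553.0, 0.0, 70.0], [620.0, 44.0, 73.0]]
[ 0  2 11  0  1  1  0 42 58  0  0  0  0]
rim circ 577.1995849609375 1.7336983680725098 43.93497848510742 70.35724086196626
(array([2148, 1502, 2445,   85,   20,   20,   22,  102,  146,    0,    0,
          0,    0,    0,    0,    0,   16, 1155,  103,  288,  637,   88,
          4,    0,   52,  160,    0,    0,    0,    0,    3,   16,   32,
        292,    0]), array([-10,   0,  10,  20,  30,  40,  50,  60,  70,  80,  90, 100, 110,
       120, 130, 140, 150, 160, 170, 180, 190, 200, 210, 220, 230, 240,
       250, 260, 270, 280, 290, 300, 310, 320, 330, 340]))
160 1155 [553. -28. 161.] [605. 156. 170.]
170 103 [553. -12. 170.] [608. 138. 179.]
180 288 [552.  -1. 180.] [623. 150. 190.]
190 637 [552.  -0. 190.] [623. 149. 200.]
200 88 [579. 109. 200.] [596. 139. 208.]
230 52 [555. 113. 232.] [581. 136. 240.]
```

View pics/c_s.png

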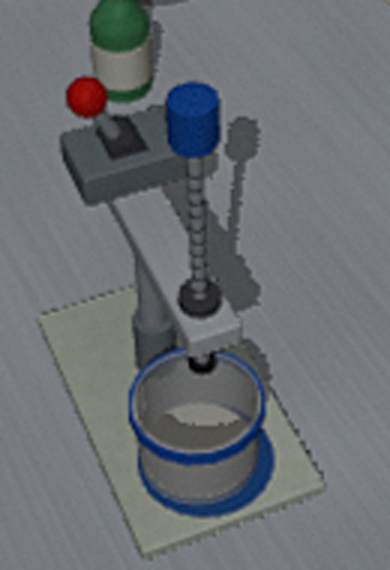

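The crop shows the foot above the opening and inside the rim, with the beam clear below the knob. Knob centre is about (580,-3.5,307), jar floor z about 18, and ball about (568,125,237). I'll shut the gripper, turn it square to the beam and go above the knob.

```bash
cat >> h.py <<'E'
def plan(target,yaw_y_deg=None):
    from scipy.spatial.transform import Rotation as R
    s=r.sense();A=R.from_euler("xyz",s["tcp_rot"])
    print("shift m",(A.inv().apply(np.array(target)-s["eef_pos"])/1000).round(4))
    if yaw_y_deg is not None:
        a=np.radians(yaw_y_deg);y=np.array([np.cos(a),np.sin(a),0]);z=np.array([0,0,-1.])
        print("turn",(A.inv()*R.from_matrix(np.c_[np.cross(y,z),y,z])).as_rotvec(degrees=True).round(2))
    print("clock",s["clock"],"pos",s["eef_pos"].round(1),"F",s["contact_force"].round(1),"open",round(s["opening"],2))
E
python3 -m creep '0 0 0 0 0 -0.06 255; 0 0 -5 0 0 -0.12 255; 0 0 -10 -0.0505 -0.0367 -0.13 255; 0 0 -20.6 -0.101 -0.0735 -0.13 255; 0 0 -20.6 -0.1515 -0.110 -0.13 255; 0 0 -20.6 -0.202 -0.147 -0.13 255; 0 0 -20.6 -0.2525 -0.1837 -0.13 255; 0 0 -20.6 -0.303 -0.2205 -0.13 255' 30
python3 -c "
from h import *
plan([580,-3.5,350],85.8)"
```

```text
clock: 1.3
eef_pos: [444.3, 240.3, 361.5]
tcp_rot: [3.141, 0.001, 3.07]
contact_force: [0.6, 0.2, 0.2]
opening: -0.0
grasp_force: 0.0
shift m [-0.1529 -0.2334  0.0115]
turn [0.02 0.03 0.07]
clock 1.3 pos [444.3 240.3 361.5] F [0.6 0.2 0.2] open -0.0
```

```bash
python3 -m creep '0 0 0 -0.03 -0.046 0 255; 0 0 0 -0.06 -0.092 0 255; 0 0 0 -0.09 -0.138 0 255; 0 0 0 -0.12 -0.184 0 255; 0 0 0 -0.145 -0.222 0.005 255; 0 0 0 -0.153 -0.2334 0.0115 255; 0 0 0 -0.153 -0.2334 0.0115 255; 0 0 0 -0.153 -0.2334 0.0115 255'
python3 - <<'E'
from h import *
plan([580,-3.5,325],85.8)
f=r.grab_frame("side");c=f["img"][90:290,200:380,::-1];cv2.imwrite("pics/s1.png",cv2.resize(c,None,fx=3,fy=3))
E
```

```text
clock: 2.3
eef_pos: [578.8, -0.6, 349.9]
tcp_rot: [3.141, -0.0, 3.07]
contact_force: [0.6, -0.2, -0.0]
opening: -0.003
grasp_force: 0.0
shift m [-0.0014 -0.0029  0.0249]
turn [ 0.03 -0.02  0.11]
clock 2.3 pos [578.8  -0.6 349.9] F [ 0.6 -0.2 -0. ] open -0.0
```

View pics/s1.png

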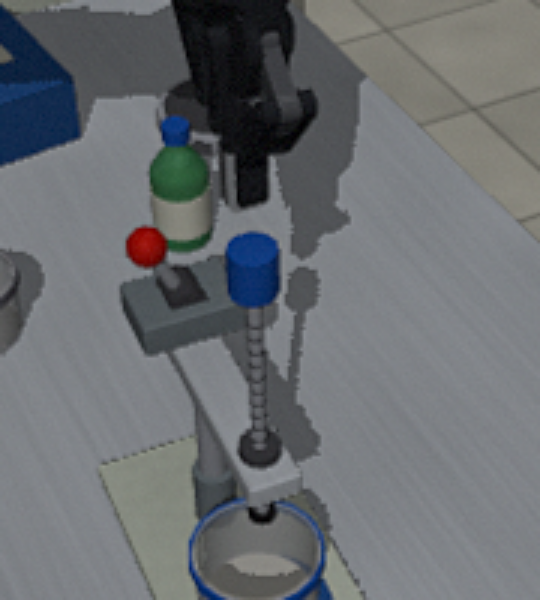

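The shut fingertips stand just above the knob. I'll press it down most of the way.

```bash
python3 -m creep '0 0 0 -0.001 -0.003 0.014 255; 0 0 0 -0.001 -0.003 0.024 255; 0 0 0 -0.001 -0.003 0.03 255; 0 0 0 -0.001 -0.003 0.042 255; 0 0 0 -0.001 -0.003 0.055 255; 0 0 0 -0.001 -0.003 0.07 255; 0 0 0 -0.001 -0.003 0.085 255; 0 0 0 -0.001 -0.003 0.1 255'
python3 -m creep '0 0 0 0 0 0.003 255; 0 0 0 0 0 0.006 255; 0 0 0 0 0 0.009 255; 0 0 0 0 0 0.011 255; 0 0 0 0 0 0.012 255; 0 0 0 0 0 0.012 255'
```

```text
clock: 3.35
eef_pos: [580.3, -4.7, 248.7]
tcp_rot: [3.141, 0.0, 3.069]
contact_force: [0.8, 1.1, 1.9]
opening: 0.002
grasp_force: 1.1
clock: 4.1
eef_pos: [580.2, -4.8, 237.8]
tcp_rot: [3.142, 0.0, 3.069]
contact_force: [-0.1, 0.0, -0.4]
opening: 0.001
grasp_force: 0.0
```

```bash
python3 -m creep '0 0 0 0 0 0.001 255; 0 0 0 0 0 0.002 255; 0 0 0 0 0 0.003 255; 0 0 0 0 0 0.004 255; 0 0 0 0 0 0.004 255'
python3 -m creep '0 0 0 0 0 0.001 255; 0 0 0 0 0 0.002 255; 0 0 0 0 0 0.003 255; 0 0 0 0 0 0.003 255'
python3 - <<'E'
from h import *
plan([580,-3.5,230])
f=r.grab_frame("side");m=mask(f,"blue");m[240:]=0;m[:,:265]=0;m[:,310:]=0
C=cloud(f,m);print(C.min(0).round(),C.max(0).round())
c=f["img"][150:310,220:340,::-1];cv2.imwrite("pics/s2.png",cv2.resize(c,None,fx=3.7,fy=3.7,interpolation=cv2.INTER_CUBIC))
E
```

```text
clock: 4.72
eef_pos: [580.2, -4.8, 233.7]
tcp_rot: [3.142, -0.0, 3.069]
contact_force: [0.1, -0.6, -0.2]
opening: 0.001
grasp_force: 0.2
clock: 5.22
eef_pos: [580.1, -4.8, 230.6]
tcp_rot: [-3.142, -0.0, 3.069]
contact_force: [-0.3, -1.0, 0.1]
opening: 0.002
grasp_force: 0.1
shift m [0.0002 0.0013 0.0006]
clock 5.225 pos [580.1  -4.8 230.6] F [-0.3 -1.   0.1] open 0.0
[567. -18. 201.] [593.   4. 242.]
```

View pics/s2.png

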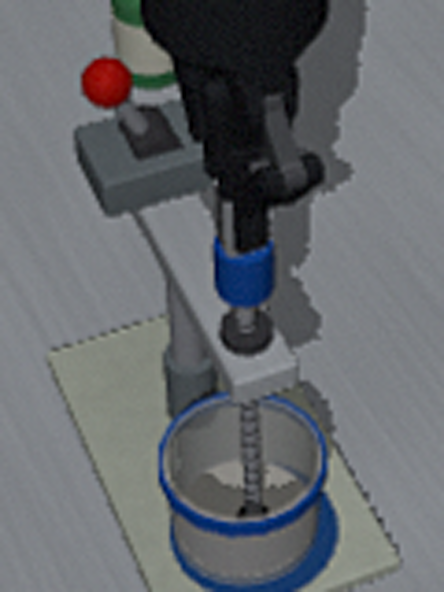

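The fingers are on the knob, and the foot at (252,512) in the crop is close to the jar floor. I'll continue in small steps until the force rises.

```bash
python3 -m creep '0 0 0 0 0 0.001 255; 0 0 0 0 0 0.001 255'
python3 -m creep '0 0 0 0 0 0.001 255; 0 0 0 0 0 0.001 255'
```

```text
clock: 5.52
eef_pos: [580.1, -4.8, 230.1]
tcp_rot: [-3.142, -0.0, 3.069]
contact_force: [-0.8, -0.4, 5.1]
opening: 0.002
grasp_force: 2.2
clock: 5.78
eef_pos: [580.1, -4.8, 230.0]
tcp_rot: [3.142, 0.0, 3.069]
contact_force: [-4.6, -1.1, 11.0]
opening: 0.007
grasp_force: 6.1
```

The force rose at z=230, which matches the predicted floor height, so the foot is seated. Now I'll rise and go behind the lever ball.

```bash
python3 -m creep '0 0 0 0 0 -0.02 255; 0 0 0 0 0 -0.05 255; 0 0 0 0 0 -0.08 255; 0 0 0 0.02 0.04 -0.08 255; 0 0 0 0.04 0.08 -0.08 255; 0 0 0 0.0565 0.1285 -0.08 255; 0 0 0 0.0565 0.1285 -0.08 255; 0 0 0 0.0565 0.1285 -0.08 255'
python3 - <<'E'
from h import *
b=ball()[0];print("ball",b)
d=np.array([np.cos(np.radians(-4.2)),np.sin(np.radians(-4.2)),0])
plan([*(b-36*d)[:2],228])
f,g=r.grab_frame("side"),r.grab_frame("top")
m=mask(f,"blue");m[240:]=0;m[:,:265]=0;m[:,310:]=0
C=cloud(f,m);print("knob top",np.percentile(C[:,2],95), C.mean(0).round())
c=np.hstack([cv2.resize(q["img"][a:a+150,b:b+100,::-1],None,fx=4,fy=4) for q,a,b in((f,140,210),(g,130,190))])
cv2.imwrite("pics/s3.png",c)
E
```

```text
clock: 6.78
eef_pos: [533.1, 127.4, 308.7]
tcp_rot: [-3.141, 0.0, 3.07]
contact_force: [-0.3, -2.0, -0.3]
opening: 0.001
grasp_force: 0.0Traceback (most recent call last):
  File "<stdin>", line 2, in <module>
  File "h.py", line 34, in ball
    c=[max(blobs(f,"red"),key=lambda q:q[1][4])[0] for f in(a,b)]
       ~~~^^^^^^^^^^^^^^^^^^^^^^^^^^^^^^^^^^^^^
ValueError: max() iterable argument is empty
```

The arm hides the ball from one camera. I'll use the earlier measurement and check with the side view.

Run:
```python
from h import *
f=r.grab_frame("side");print(blobs(f,"red"))
m=mask(f,"blue");m[240:]=0;m[:,:265]=0;m[:,310:]=0
C=cloud(f,m);print("knob top",np.percentile(C[:,2],95), C.mean(0).round())
plan([532,127.6,228],85.8)
cv2.imwrite("pics/s3.png",cv2.resize(f["img"][100:300,190:340,::-1],None,fx=3,fy=3))
```

```text
[(array([248.3, 171.9]), [242, 166, 14, 13, 140], 821, array([566., 119., 241.]))]
knob top 231.13281973264742 [580.  -6. 220.]
shift m [0.0014 0.001  0.0807]
turn [-0.02 -0.   -0.  ]
clock 6.925 pos [533.4 126.5 308.7] F [-0.5 -0.9 -0.7] open 0.0
```

View pics/s3.png

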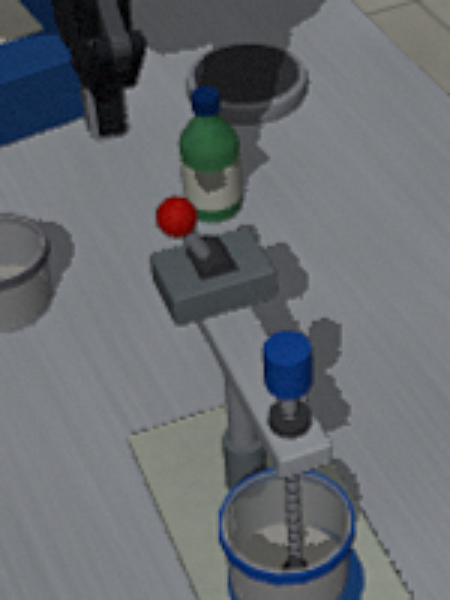

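The probe stays down (knob top at 231), and the lever is still leaning back at (177,216) in the crop. Now I'll descend behind it and push.

```bash
python3 -m creep '0 0 0 0.001 0.001 0.03 255; 0 0 0 0.001 0.001 0.06 255; 0 0 0 0.001 0.001 0.08 255; 0 0 0 0.001 0.001 0.08 255; 0 0 0 0.001 0.001 0.08 255'
python3 -m creep '0 0 0 -0.006 0 0 255; 0 0 0 -0.012 0 0 255; 0 0 0 -0.018 0 0 255; 0 0 0 -0.024 0 0 255; 0 0 0 -0.030 0 0 255; 0 0 0 -0.036 0 0 255; 0 0 0 -0.042 0 0 255; 0 0 0 -0.048 0 0 255'
python3 - <<'E'
from h import *
print(ball() if all(blobs(r.grab_frame(n),"red") for n in("side","top")) else blobs(r.grab_frame("side"),"red"))
E
```

```text
clock: 7.55
eef_pos: [532.8, 128.1, 229.6]
tcp_rot: [3.141, 0.001, 3.069]
contact_force: [0.2, 1.3, 0.4]
opening: -0.005
grasp_force: 0.0
clock: 8.55
eef_pos: [580.5, 125.1, 228.7]
tcp_rot: [3.142, 0.0, 3.069]
contact_force: [-1.9, 0.5, 0.2]
opening: -0.002
grasp_force: 0.7
[(array([267.3, 166.1]), [262, 160, 12, 13, 133], 830, array([604., 117., 243.]))]
```

Ball is moving with the fingers. Next, finish to the stop.

```bash
python3 -m creep '0 0 0 -0.002 0 0 255; 0 0 0 -0.004 0 0 255; 0 0 0 -0.006 0 0 255; 0 0 0 -0.007 0 0 255; 0 0 0 -0.007 0 0 255'
python3 -m creep '0 0 0 -0.001 0 0 255; 0 0 0 -0.002 0 0 255; 0 0 0 -0.002 0 0 255'
```

```text
clock: 9.32
eef_pos: [587.1, 124.5, 228.7]
tcp_rot: [-3.142, -0.0, 3.069]
contact_force: [-1.1, -0.1, -0.7]
opening: -0.005
grasp_force: 0.5
clock: 9.7
eef_pos: [588.5, 124.4, 228.7]
tcp_rot: [-3.141, -0.001, 3.069]
contact_force: [-4.4, 0.7, 0.3]
opening: -0.001
grasp_force: 2.2
```

```bash
python3 -m creep '0 0 0 -0.001 0 0 255; 0 0 0 -0.001 0 0 255'
python3 -m creep '0 0 0 -0.001 0 0 255; 0 0 0 -0.001 0 0 255'
```

```text
clock: 9.95
eef_pos: [588.7, 124.4, 228.6]
tcp_rot: [-3.141, -0.003, 3.069]
contact_force: [-7.9, 1.0, 1.9]
opening: 0.002
grasp_force: 4.0
clock: 10.2
eef_pos: [588.8, 124.4, 228.5]
tcp_rot: [-3.141, -0.005, 3.069]
contact_force: [-12.2, 1.0, 5.1]
opening: 0.002
grasp_force: 5.8
```

Solid stop reached. I'll retreat, then rise and look.

```bash
python3 -m creep '0 0 0 0.01 0 0 255; 0 0 0 0.03 0 0 255; 0 0 0 0.05 0 -0.03 255; 0 0 0 0.06 0 -0.08 255; 0 0 0 0.1 0.03 -0.1 255; 0 0 0 0.14 0.08 -0.1 255; 0 0 0 0.17 0.13 -0.1 255; 0 0 0 0.17 0.13 -0.1 255'
python3 - <<'E'
from h import *
print(blobs(r.grab_frame("side"),"red"),blobs(r.grab_frame("top"),"red"))
try: print("ball",ball())
except Exception as e: print(e)
f=r.grab_frame("side")
m=mask(f,"blue");m[240:]=0;m[:,:265]=0;m[:,310:]=0
C=cloud(f,m);print("knob top",np.percentile(C[:,2],95), C.mean(0).round())
plan([532,127.6,228])
cv2.imwrite("pics/s4.png",cv2.resize(f["img"][130:320,200:340,::-1],None,fx=3,fy=3))
E
```

```text
clock: 11.2
eef_pos: [429.5, 269.4, 329.5]
tcp_rot: [3.139, 0.002, 3.074]
contact_force: [0.1, 0.9, 0.0]
opening: 0.004
grasp_force: 0.0
[(array([270.7, 166.4]), [265, 160, 13, 14, 137], 835, array([610., 117., 239.]))] [(array([223.6, 181.9]), [216, 175, 16, 15, 194], 611, array([610., 122., 241.]))]
ball (array([611.71111751, 122.6995264 , 234.64364486]), np.float64(1.5056910608178458))
knob top 231.1945938930393 [580.  -6. 220.]
shift m [-0.1102 -0.1299  0.1009]
clock 11.45 pos [431.6 265.3 328.8] F [-0.7 -0.1  0.9] open -0.0
```

View pics/s4.png

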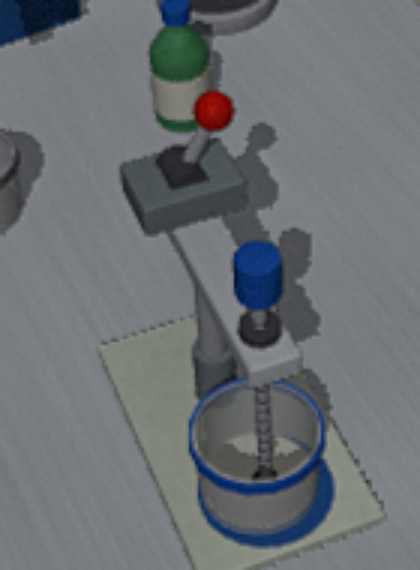

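The lever leans fully over (ball at (213,110) in the crop), the probe's foot is down in the jar, and the jar hasn't moved. The robot is clear of everything.

```bash
python3 -c "
from rig import r
print(r.sign_off())"
```

```text
the job is handed in; nothing more can be done
None
```

I handed the job in at about 11.5 s: the probe's foot is on the jar's floor, the red lever is pushed over to its stop, and the jar stands where it was; the hand-in returned no verdict.

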